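# Mesh the reamer onto a citrus press and hold it pressed

## Robot

A 6-joint arm with a two-finger parallel gripper is mounted at the origin on the work surface. World frame = base frame: x ahead of the robot, y to its left, z up, the work surface at z = 0. Lengths are in mm, angles in rad, forces in N, time in s.
With the tool pointing down it reaches from about 300 to 950 mm from the base axis. Payload 3.1 kg.
Tool frame: the origin (TCP) lies between the finger pads; the fingertips stand 19 mm ahead of it and the grasp point (between the pads) is the TCP; z points along the fingers, y is the line along which they close (so a half turn about z gives the same grasp; the last joint's range is limited). The gripper opens to 85 mm and grips with 20 to 120 N. Pads are 22 mm wide; open, the fingers measure 114 mm over their backs; the gripper's body (76 mm by 85 mm) begins 54 mm behind the grasp point. The pads swing forward as they close: fully open they stand 13 mm farther back than shut.
Start: joints at [-1.255, 0.308, 1.634, -0, 1.2, -0.07], TCP at [235.162, -579.078, 250.272] pointing down, gripper open.
Joint ranges: [-3.06, 3.06], [-0.79, 1.96], [0.05, 2.63], [-1.19, 4.34], [0.05, 2.64], [-2.94, 2.94]. Speed limits (rad/s): [2.79, 2.79, 3.14, 3.14, 3.14, 3.14].

## Interface

Orientations are given as a unit quaternion [w, x, y, z].
In Python, from plant import robot gives the robot as it stands.
- The arm moves only by the tool send_rows, never from a script. Its argument "rows" is one flat list of numbers, 5 for each row, row after row: the opening, from 0 (shut) to 1 (fully open), then the shift along the tool's x, y, z as a fraction of full scale, then the turn about the tool's z as a fraction of full scale. A call has 1 to 12 rows; each row is the pose to reach, as a shift and turn from the pose commanded when the call began, along the tool's axes at that moment; what a row does not reach only later rows make up. Full scale, the value 1, is 30 cm for a shift and 90 degrees for a turn. A row lasts 1/10 s, in which the tool goes at most 50 mm and 8.59 degrees, less where a joint would pass 70% of its speed; a pose out of reach is approached as far as the arm can. A call with a number of a shift or a turn outside -1 to 1 is refused whole. A call with a gripper value outside its range is refused whole. The fingers move at their own pace and stop on an object; the grip force is fixed at half the most. Time passes only in rows, so rows that repeat a pose let the fingers close. It gives the time, the measured TCP pose, the force, the opening and the grip force at its end, in the units of the state.
- robot.get_state(): the state, without advancing time (a new reading comes with each control period).
- robot.grab_frame(name): name is "scene" or "top" or "wrist"; returns a dict with "pixels" (384x512x3 uint8, red, green, blue), "fx", "fy", "cx", "cy" (pixels), "view" (4x4, takes a point from world to camera coordinates); the wrist camera has in their place "T_tool_cam" (4x4, takes a point from camera to tool coordinates, whose origin is the TCP and whose axes are the flange's). Camera axes: x right, y up, looking along -z (the intrinsics and any distortion apply to the point x, -y, -z); pixel columns grow to the right and rows downward; lengths in mm; the calibration is good to about 2 mm. A picture is of the moment at which its call begins: read the wrist's pose just before it. There is no depth.
- robot.job_done(): hands the job in; it is judged then, once.
The state is a dict: "time_s": time; "joints": joint angles; "qd": joint speeds; "tau": joint torques, N m; "eef_pos": TCP position; "orientation": TCP orientation; "wrist_force": force on the tool from outside, world axes, zero at the start; "wrist_torque": the same for the moment, N m; "gripper_width": opening from 0.0 (shut) to 1.0 (fully open); "grasp_force": force on a finger pad.
Only numpy, scipy, OpenCV 4.12 (cv2) and the standard library are available. Lean on these libraries where they do the work, as an engineer would, in place of code of your own. Each camera call takes 0.05 s, during which the arm holds its last target. There are 200 camera calls.

## Task

Get the citrus press running: first slide its yellow lock grip all the way to the end stop by the green dot. Then pick up the orange reamer, turn it until its socket meshes with the splines of the press's drive spindle, slide it fully home and push it down against the spring so that the spindle sinks to its switch. Finish while still gripping the reamer and pressing it down; do not let go, and leave the mug, jar and soap bottle where they stand.

Things in the scene. Friction and masses are not known exactly. Their poses are not given: they have to be found in the camera images.
- juicer: Citrus press, fixed: round steel base 120 mm wide (foot 133), flat black top 80 mm above the worktop, black rim (126 mm wide) up to 86 mm. A black console 120 mm wide (its y), 40 mm high, reaches to 141 mm from the centre along its -x; on it a red dot marks the locked and a green dot the unlocked end of the lock slide. Origin: centre of its underside, z up.
- lock (a joint): Lock slide in the console: travel in m, 0 = locked end (red dot), 0.040 = unlocked end stop (green dot). It starts somewhere in 0 to 0.012, slides along the juicer's +y as the value grows, takes about 1.5 N to move and stays where it is left.
- lock_top (a point): Top centre of the yellow lock grip, 75 mm above the worktop. The grip is an upright bar 22 mm (juicer's x) by 14 mm (juicer's y, the sliding direction), free for 26 mm below this point, over a 6 mm thick foot 24 by 20 mm. It lies 112 mm from the juicer's origin along the juicer's -x. Its axes are the juicer's.
- seat (a point): Centre of the round blue seat (36 mm wide) at the foot of the drive spindle, on its axis, 90 mm above the worktop when up. Its axes turn with the spindle, which starts turned at random and turns only stiffly (0.1 N m).
- pilot_tip (a point): Top of the spindle, 32 mm above the seat, axes as the seat's. The spindle is a white cross of four splines along its x and y, 23 mm across and 5 mm thick, to 20 mm above the seat, with a thinner lead-in (2.5 mm) to 23 mm; a round steel pilot 8 mm in diameter, tapered at the top, stands on to 32 mm.
- plunger (a joint): How far the spindle with its seat has sunk, in m: 0 = up, 0.008 = bottom stop. A spring pushes it up with 4 N at 0 and 8.8 N at the bottom. The switch closes at 0.004.
- reamer: Orange plastic juicing cone, about 90 g, loose, standing upright on the worktop, 65 mm tall. Origin: centre of its underside, z up. Foot flange 56 mm wide, 6 mm thick; four upright yellow ribs along its +x, -x, +y, -y, 9 mm wide, flat outer faces 22 mm from the axis (44 mm across opposite ribs) up to 46 mm; then a dome. Best gripped across two opposite ribs, 30 mm above its underside.
- socket (a point): Centre of the reamer's underside, axes as the reamer's. Socket open downward, 36 mm deep: a cross of slots 7.6 mm wide, 27 mm across, one slot behind each rib. It meshes with the splines every 90 degrees, with about 0.1 rad and 1.3 mm of play. Until it meshes it stands about 23 mm above the seat with only the pilot inside; fully home its underside lies on the seat.
- mug: Blue mug, 76 mm in diameter with a handle, 90 mm tall; bystander. Origin at the centre of its underside.
- jar: Amber jar with steel lid, 66 mm in diameter, 85 mm tall; bystander. Origin at the centre of its underside.
- soap: Green washing-up bottle with red cap, 60 mm in diameter, 170 mm tall; bystander. Origin at the centre of its underside.
There are look-alikes about, which are no part of the job. Of the things that look like the reamer, the larger one is meant. Leave any turquoise look-alike of the juicer alone.

How it is judged (in metres and radians):
On the way, in this order (a step that is already met when the one before it is completed fails the run):
1. the lock slide is at its unlocked end stop (value of joint lock above 0.036 m), for 0.2 s.
2. the reamer is meshed and fully home on the seat (z of reamer in the frame of seat below 0.004 m and horizontal distance between reamer and seat below 0.004 m and angle between reamer's own z axis and vertical below 0.1 rad and value of joint lock above 0.036 m), for 0.2 s.
At the end, for the whole second after the job is handed in: The lock slide is within 4 mm of its end stop; the reamer's underside is within 4 mm of the seat, within 4 mm of its axis and upright within 0.1 rad; the spindle is held at least 4 mm down against its spring; the fingers still bear on the reamer with more than 2 N, and it is at rest (all of step 2 and value of joint plunger above 0.004 m and contact force between the fingers and reamer above 2 N and linear speed of reamer below 0.02 m/s); the arm keeps its last pose, push and grip.
It fails at once if the mug is shifted by more than 30 mm or tipped over (distance of mug from where it was at the start of the episode above 0.03 m or angle between mug's own z axis and vertical above 0.4 rad).
It fails at once if the jar is shifted by more than 30 mm or tipped over (distance of jar from where it was at the start of the episode above 0.03 m or angle between jar's own z axis and vertical above 0.4 rad).
It fails at once if the soap is shifted by more than 30 mm or tipped over (distance of soap from where it was at the start of the episode above 0.03 m or angle between soap's own z axis and vertical above 0.4 rad).
It also fails if it takes over 54 s, if anything falls off the work surface, if the arm or the gripper's body presses on something with over 40 N, if the wrist force passes 120 N, or if a joint passes its speed limit or range.

## Working session

There is one attempt and no reset: what is moved stays moved. The work goes in short steps, Python scripts to look and compute and a tool call to move; the robot and the scene stay as the last step left them, time stands still between calls to the robot, and variables do not carry over. Pictures are saved under pics/ and viewed, at most 10 in all, crops included, and the job is handed in when it is done.

Besides the shell and the picture viewer there is one more tool, called after ">>>" as a command line: name --argument value ..., lists and objects as JSON in quotes. send_rows: Moves the arm, as the interface text tells. Shift numbers are shares of 30 cm and turn numbers shares of 90 degrees, none past 1 either way. Its arguments: {"type":"object","properties":{"rows":{"type":"array"}},"required":["rows"]}

```bash
ls; mkdir -p pics
cat > h.py <<'E'
import numpy as np, cv2
from plant import robot
from scipy.spatial.transform import Rotation as R
def grab(n,f=None):
    s=robot.get_state(); d=robot.grab_frame(n)
    if f: cv2.imwrite('pics/'+f,d['pixels'][:,:,::-1])
    if n=='wrist':
        q=s['orientation']; T=np.eye(4); T[:3,:3]=R.from_quat([q[1],q[2],q[3],q[0]]).as_matrix(); T[:3,3]=s['eef_pos']
        d['c2w']=T@np.array(d['T_tool_cam'])
    else: d['c2w']=np.linalg.inv(np.array(d['view']))
    return d
def ray(d,u,v):
    r=np.array([(u-d['cx'])/d['fx'],-(v-d['cy'])/d['fy'],-1.])
    return d['c2w'][:3,3],d['c2w'][:3,:3]@r
def onz(d,u,v,z):
    o,r=ray(d,u,v); return (o+r*(z-o[2])/r[2]).round(1)
def totool(dw):
    q=robot.get_state()['orientation']; return R.from_quat([q[1],q[2],q[3],q[0]]).as_matrix().T@np.array(dw)
E
python3 - <<'E'
from h import *
a=grab('scene');b=grab('top')
cv2.imwrite('pics/a.png',a['pixels'][:,:,::-1]);cv2.imwrite('pics/b.png',b['pixels'][:,:,::-1])
print({k:v for k,v in b.items() if k!='pixels'}); print({k:v for k,v in a.items() if k!='pixels'});print(robot.get_state())
E
```

```text
pics
{'fx': 347.7429890219128, 'fy': 347.7429890219128, 'cx': 250.00521803013822, 'cy': 192.8996779223083, 'view': array([[-2.59387571e-02, -9.99227516e-01, -2.95220737e-02,
         5.07944504e+01],
       [ 9.93050921e-01, -2.91470974e-02,  1.14018926e-01,
        -5.69155128e+02],
       [-1.14791331e-01, -2.63594133e-02,  9.93039844e-01,
        -8.96176411e+02],
       [ 0.00000000e+00,  0.00000000e+00,  0.00000000e+00,
         1.00000000e+00]]), 'c2w': array([[-2.59387571e-02,  9.93050921e-01, -1.14791331e-01,
         4.63644286e+02],
       [-9.99227516e-01, -2.91470974e-02, -2.63594133e-02,
         1.05433081e+01],
       [-2.95220737e-02,  1.14018926e-01,  9.93039844e-01,
         9.56332897e+02],
       [ 0.00000000e+00,  0.00000000e+00,  0.00000000e+00,
         1.00000000e+00]])}
{'fx': 412.6039716063109, 'fy': 412.6039716063109, 'cx': 256.46532367122165, 'cy': 196.3396031801938, 'view': array([[ 8.41851262e-01,  5.39496582e-01,  1.51621661e-02,
        -4.68475541e+02],
       [-4.37066264e-01,  6.64995013e-01,  6.05602769e-01,
         1.69484212e+02],
       [ 3.166
[... 513 characters left out ...]
_s': 0.1, 'joints': array([-1.25471701e+00,  3.08924163e-01,  1.63509100e+00,  4.14883928e-07,
        1.19971805e+00, -6.96760883e-02]), 'qd': array([ 0.00067591, -0.00319322, -0.00282257,  0.00032015,  0.0005786 ,
       -0.00086723]), 'tau': array([-5.44596901e-05, -4.16407228e+01, -2.77644628e+01, -4.86366019e-06,
        4.02484453e-03, -1.42155881e-05]), 'eef_pos': array([ 234.92393006, -578.38300447,  249.14288405]), 'orientation': array([-1.06219140e-03,  9.81456142e-01,  1.91683842e-01, -1.31335134e-04]), 'wrist_force': array([-0.04906941,  0.60872313, -0.82325233]), 'wrist_torque': array([0.01217441, 0.0206863 , 0.01711113]), 'grasp_force': 0.0, 'gripper_width': 1.0012468695846406}
```

View pics/a.png

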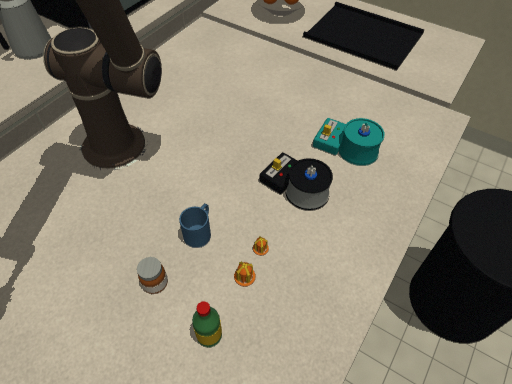

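View pics/b.png

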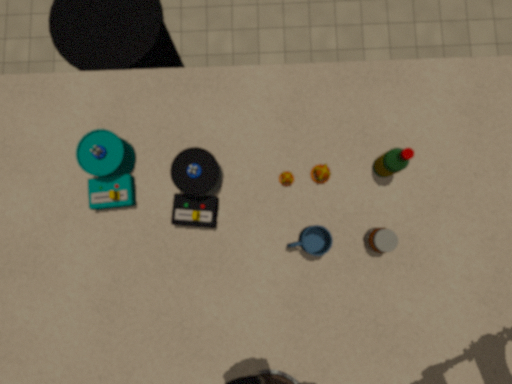

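The scene view shows two juicers: the black/steel one at scene (308,183) / top (195,172) and the turquoise one at scene (361,141) / top (101,153). The task describes steel and black, so the first is meant. It also shows two orange cones at scene (245,272) / top (320,174) and scene (261,244) / top (286,178); the first is larger, so it is the reamer. I'll measure both and confirm with one crop.

```bash
cat > m.py <<'E'
from h import *
import sys
def blobs(img,lo,hi,roi,mn=6):
    hsv=cv2.cvtColor(img,cv2.COLOR_RGB2HSV); m=cv2.inRange(hsv,lo,hi); k=np.zeros_like(m); x0,y0,x1,y1=roi; k[y0:y1,x0:x1]=m[y0:y1,x0:x1]
    n,l,s,c=cv2.connectedComponentsWithStats(k); return sorted([(int(s[i,4]),c[i].round(1),s[i,:4]) for i in range(1,n) if s[i,4]>=mn],key=lambda t:-t[0])
E
python3 - <<'E'
from m import *
b=grab('top');a=grab('scene');p=b['pixels']
f=lambda n,bl,z,d:[print(n,t[0],t[1],t[2],onz(d,*t[1],z)) for t in bl]
f('or',blobs(p,(8,120,80),(32,255,255),(260,150,340,200)),25,b)
f('grip',blobs(p,(18,140,120),(35,255,255),(165,190,225,235)),75,b)
f('blue',blobs(p,(100,120,60),(125,255,255),(170,145,222,195)),92,b)
f('red',blobs(p,(0,120,80),(8,255,255),(165,190,225,235),2),40,b)
f('grn',blobs(p,(45,100,60),(80,255,255),(165,190,225,235),2),40,b)
f('blk',blobs(p,(0,0,0),(180,255,45),(165,140,225,235),100),86,b)
f('sgrip',blobs(a['pixels'],(18,140,120),(35,255,255),(258,150,300,195)),75,a)
f('sblue',blobs(a['pixels'],(100,120,60),(125,255,255),(290,150,330,200)),92,a)
f('sor',blobs(a['pixels'],(8,120,80),(32,255,255),(225,225,280,290)),25,a)
for n,u,v,z in (('mug',315,240,90),('jar',385,240,85),('soap',407,154,165)): print(n,onz(b,u,v,z))
A=cv2.resize(a['pixels'][130:300,220:340],None,fx=3.4,fy=3.4,interpolation=cv2.INTER_CUBIC)
B=cv2.resize(p[140:235,165:335],None,fx=2.3,fy=2.3)
C=np.zeros((578,800,3),np.uint8);C[:,:408]=A;C[:B.shape[0],408:408+B.shape[1]]=B[:,:392]
cv2.imwrite('pics/c.png',C[:,:,::-1])
E
```

```text
or 298 [320.3 173.1] [310 164  21  20] [ 619.5 -155.8   25. ]
or 181 [286. 178.] [279 171  15  15] [609. -63.  25.]
grip 36 [193.9 214.5] [192 211   5   8] [514.4 178.2  75. ]
blue 97 [195.4 171.1] [186 163  16  15] [623.2 170.4  92. ]
red 13 [202.1 206. ] [200 204   5   5] [538.3 162.9  40. ]
grn 14 [185.7 204.5] [184 203   4   4] [543.6 206.6  40. ]
blk 2431 [196.3 184.1] [172 149  49  79] [590.7 169.4  86. ]
sgrip 22 [276.9 160.4] [274 158   7   6] [514.8 175.1  75. ]
sblue 64 [310.4 175.5] [305 170  12  10] [630.5 164.3  92. ]
sor 393 [244.5 274. ] [234 262  22  24] [ 625.1 -164.3   25. ]
sor 210 [260.5 246.1] [253 237  16  18] [615.5 -72.8  25. ]
mug [ 442.7 -123.1   90. ]
jar [ 438.2 -294.9   85. ]
soap [ 634.2 -330.3  165. ]
```

View pics/c.png

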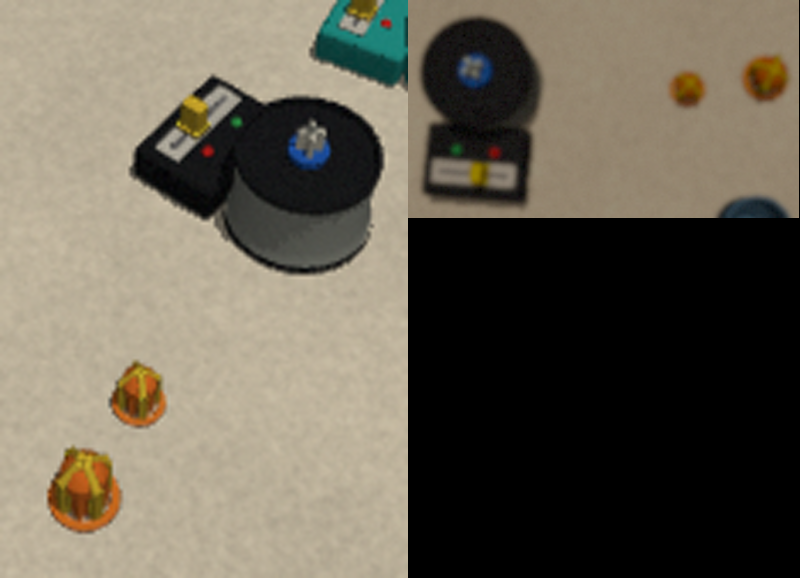

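Crop: the steel/black juicer has its lock grip between the dots nearer red, green dot toward +y. The large cone (crop 84,490) is clearly bigger than the small one (138,395). Both targets are confirmed, so I'm moving toward the reamer for a close wrist look on the way to the lock.

>>> send_rows --rows '[0,1,-0.58,-0.03,0.244,0,1,-0.58,-0.03,0.244,0,1,-0.58,-0.03,0.244,0,1,-0.58,-0.03,0.244,0,1,-0.58,-0.03,0.244,0,1,-0.58,-0.03,0.244,0,1,-0.58,-0.03,0.244,0,1,-0.58,-0.03,0.244]'

```text
time_s: 1.0
eef_pos: [450.6, -300.3, 259.4]
orientation: [-0.001, 1.0, 0.005, 0.001]
wrist_force: [-0.8, -0.2, -0.4]
gripper_width: 0.0
grasp_force: 0.0
```

Run:
```python
from h import *
s=robot.get_state(); d=grab('wrist'); print(s['time_s'],s['eef_pos'],s['orientation'],s['joints']); print(d['T_tool_cam'],d['fx'],d['cx'],d['cy'])
```

```text
1.0 [ 450.59282675 -300.29682232  259.42831089] [-1.04440156e-03  9.99988824e-01  4.53118532e-03  8.53964667e-04] [-0.66976307  0.1386366   1.82201004  0.0029169   1.1809175   0.89086224]
[[ 9.89400970e-04  9.57764237e-01  2.87552929e-01  7.26258858e+01]
 [ 9.99999505e-01 -9.17281819e-04 -3.85531663e-04  5.85952242e-02]
 [-1.05481365e-04  2.87553168e-01 -9.57764671e-01 -1.22739504e+02]
 [ 0.00000000e+00  0.00000000e+00  0.00000000e+00  1.00000000e+00]] 305.40233279062977 255.56047133467553 197.82900464084682
```

>>> send_rows --rows '[0,0.57,-0.47,0,0,0,0.57,-0.47,0,0,0,0.57,-0.47,0,0,0,0.57,-0.47,0,0,0,0.57,-0.47,0,0,0,0.57,-0.47,0,0,0,0.57,-0.47,0,0]'

```text
time_s: 1.75
eef_pos: [617.6, -164.7, 258.6]
orientation: [0.0, 1.0, 0.001, -0.001]
wrist_force: [-0.8, -0.9, 0.1]
gripper_width: -0.002
grasp_force: 0.0
```

Run:
```python
from m import *
s=robot.get_state(); d=grab('wrist','w1.png'); print(s['time_s'],s['eef_pos'])
np.save('w1.npy',d['pixels'])
# orange flange = ellipse outline; yellow ribs
for n,lo,hi,z in (('all',(5,120,80),(32,255,255),6),('yel',(22,140,100),(32,255,255),50)):
    for t in blobs(d['pixels'],lo,hi,(0,0,512,384),60)[:8]: print(n,t,onz(d,*t[1],z))
```

```text
1.75 [ 617.55763534 -164.68829601  258.56019649]
all (1419, array([251., 164.]), array([229, 141,  45,  47], dtype=int32)) [ 620.9 -159.3    6. ]
all (795, array([174.1, 172.1]), array([158, 154,  37,  34], dtype=int32)) [610.3 -63.1   6. ]
yel (350, array([251. , 167.9]), array([232, 151,  38,  30], dtype=int32)) [ 624.7 -159.9   50. ]
yel (197, array([169. , 175.9]), array([158, 165,  24,  23], dtype=int32)) [615.4 -69.   50. ]
```

View pics/w1.png

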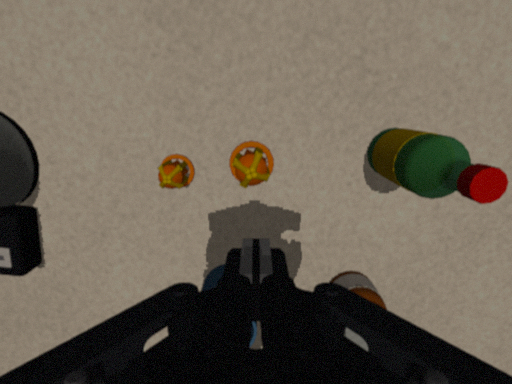

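The wrist view shows the reamer at (251,163), the small cone at (176,172), the juicer at left and the soap at right. Next is the lock.

>>> send_rows --rows '[0,-0.25,-1,0,0,0,-0.25,-1,0,0,0,-0.25,-1,0,0,0,-0.25,-1,0,0,0,-0.25,-1,0,0,0,-0.25,-1,0,0,0,-0.25,-1,0,0,0,-0.25,-1,0,0,0,-0.25,-1,0,0]'

```text
time_s: 2.7
eef_pos: [542.7, 134.3, 259.4]
orientation: [0.001, 1.0, 0.001, 0.0]
wrist_force: [-0.3, -0.7, -0.1]
gripper_width: -0.002
grasp_force: 0.0
```

Run:
```python
from m import *
s=robot.get_state(); d=grab('wrist','w2.png'); print(s['time_s'],s['eef_pos'])
np.save('w2.npy',d['pixels'])
for n,lo,hi,z in (('grip',(18,140,100),(35,255,255),75),('red',(0,140,80),(7,255,255),40),('grn',(45,100,50),(80,255,255),40),('blue',(100,120,60),(125,255,255),90)):
    for t in blobs(d['pixels'],lo,hi,(0,0,512,384),25)[:4]: print(n,t,onz(d,*t[1],z))
```

```text
2.7 [542.74651524 134.31609049 259.39273198]
grip (356, array([216.2, 202.1]), array([208, 188,  19,  28], dtype=int32)) [518.5 175.4  75. ]
grip (341, array([439. , 109.7]), array([424,  97,  28,  27], dtype=int32)) [612.5 -43.3  75. ]
grip (131, array([  2.8, 151.3]), array([  0, 139,   9,  22], dtype=int32)) [571.5 387.5  75. ]
grip (116, array([ 23. , 144.6]), array([  7, 136,  24,  22], dtype=int32)) [578.2 365.8  75. ]
red (63, array([ 17., 122.]), array([ 13, 118,   9,   9], dtype=int32)) [598.4 393.4  40. ]
red (58, array([230.9, 177. ]), array([227, 173,   9,   9], dtype=int32)) [537.6 162.1  40. ]
grn (79, array([192.4, 172.8]), array([188, 168,  10,  10], dtype=int32)) [542.5 206.   40. ]
blue (900, array([211.8,  93.9]), array([191,  73,  40,  43], dtype=int32)) [626.  173.8  90. ]
blue (318, array([479.2, 265.4]), array([462, 241,  50,  60], dtype=int32)) [ 452.6 -105.7   90. ]
blue (193, array([436. , 271.7]), array([415, 265,  42,  12], dtype=int32)) [445.  -60.7  90. ]
blue (82, array([420.6, 251.5]), array([412, 247,  19,  12], dtype=int32)) [468.9 -40.3  90. ]
```

View pics/w2.png

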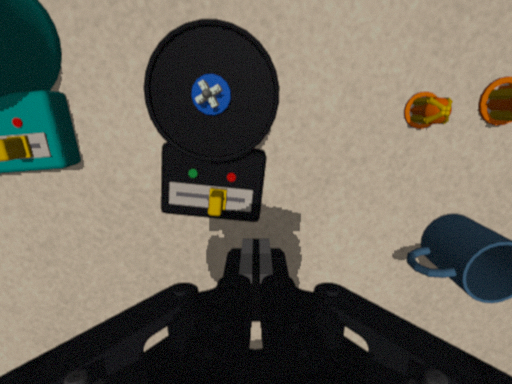

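The wrist view shows the lock grip at (216,202), red dot (231,177), green dot (192,173) and spindle (211,94). The juicer yaw is about -0.11 rad. I'm lowering the shut fingers on the red side of the grip.

>>> send_rows --rows '[0,-0.107,-0.02,0,0.07,0,-0.107,-0.02,0.3,0.07,0,-0.107,-0.02,0.5,0.07,0,-0.107,-0.02,0.61,0.07,0,-0.107,-0.02,0.61,0.07,0,-0.107,-0.02,0.61,0.07,0,-0.107,-0.02,0.61,0.07]'

```text
time_s: 3.45
eef_pos: [510.9, 140.7, 76.3]
orientation: [0.0, 0.998, -0.055, -0.0]
wrist_force: [0.4, 0.3, 0.6]
gripper_width: 0.0
grasp_force: 0.0
```

>>> send_rows --rows '[0,0,-0.05,0,0,0,0,-0.08,0,0,0,0,-0.1,0,0,0,0,-0.12,0,0,0,0,-0.133,0,0,0,0,-0.14,0,0,0,0,-0.14,0,0]'

```text
time_s: 4.15
eef_pos: [514.7, 184.5, 76.2]
orientation: [-0.0, 0.999, -0.054, -0.0]
wrist_force: [-0.2, -0.3, -0.8]
gripper_width: -0.003
grasp_force: 0.0
```

Run:
```python
from m import *
d=grab('top')
for n,lo,hi,z in (('grip',(18,140,100),(35,255,255),75),('grn',(45,100,60),(80,255,255),40)):
    for t in blobs(d['pixels'],lo,hi,(160,190,225,235),3): print(n,t,onz(d,*t[1],z))
```

>>> send_rows --rows '[0,0,-0.01,0,0,0,0,-0.02,0,0,0,0,-0.025,0,0,0,0,-0.025,0,0]'

```text
time_s: 4.6
eef_pos: [514.6, 186.9, 76.0]
orientation: [0.004, 0.999, -0.052, -0.002]
wrist_force: [-1.0, -14.8, 5.2]
gripper_width: -0.003
grasp_force: 7.6
```

The push stopped against about 15 N at y≈187, which fits the end stop. I'm backing off, rising and checking the lock and spindle angle together.

>>> send_rows --rows '[0,0,0.04,0,0,0,0,0.05,-0.1,0,0,0,0.05,-0.3,0,0,0.15,0.03,-0.45,0,0,0.2,0.02,-0.5,0,0,0.2,0.02,-0.5,0,0,0.2,0.02,-0.5,0,0,0.2,0.02,-0.5,0]'

```text
time_s: 5.4
eef_pos: [572.7, 178.7, 224.2]
orientation: [0.0, 0.999, -0.054, -0.002]
wrist_force: [-0.9, -0.1, -0.3]
gripper_width: -0.0
grasp_force: 0.0
```

Run:
```python
from m import *
s=robot.get_state(); d=grab('wrist'); print(s['time_s'],s['eef_pos'])
np.save('w3.npy',d['pixels'])
for n,lo,hi,z in (('grip',(18,140,100),(35,255,255),75),('red',(0,140,80),(7,255,255),40),('grn',(45,100,50),(80,255,255),40),('blue',(100,120,60),(125,255,255),90)):
    for t in blobs(d['pixels'],lo,hi,(100,0,400,300),25)[:3]: print(n,t,onz(d,*t[1],z))
# seat: fill hull of blue largest
t=blobs(d['pixels'],(100,120,60),(125,255,255),(100,0,400,300),25)[0]
hsv=cv2.cvtColor(d['pixels'],cv2.COLOR_RGB2HSV); m=cv2.inRange(hsv,(100,120,60),(125,255,255))
x,y,w,h=t[2]; k=np.zeros_like(m);k[y:y+h,x:x+w]=m[y:y+h,x:x+w]
hull=cv2.convexHull(cv2.findNonZero(k)); e=cv2.fitEllipse(hull); print('seat ell',e,onz(d,*e[0],90))
C=cv2.resize(d['pixels'][max(y-25,0):y+h+25,x-25:x+w+25],None,fx=6,fy=6,interpolation=cv2.INTER_NEAREST); print(C.shape,x,y)
cv2.imwrite('pics/d.png',np.hstack([C[:590,:600],np.zeros_like(C[:590,:1])])[:,:,::-1])
```

```text
5.4 [572.68823708 178.74851763 224.18674326]
grip (132, array([232.8, 241.4]), array([227, 236,  13,  14], dtype=int32)) [521.4 206.1  75. ]
grip (31, array([242.2, 230. ]), array([239, 224,   5,  14], dtype=int32)) [532.3 195.6  75. ]
red (54, array([274.9, 208.3]), array([271, 205,   9,   8], dtype=int32)) [538.7 161.3  40. ]
grn (87, array([232.9, 209.3]), array([228, 205,  11,  10], dtype=int32)) [542.3 205.8  40. ]
blue (1098, array([252.7, 128.5]), array([231, 107,  44,  46], dtype=int32)) [627.1 174.9  90. ]
seat ell ((252.7247314453125, 129.62892150878906), (44.126014709472656, 45.34821319580078), 174.1364288330078) [626.2 175.   90. ]
(576, 564, 3) 231 107
```

View pics/d.png

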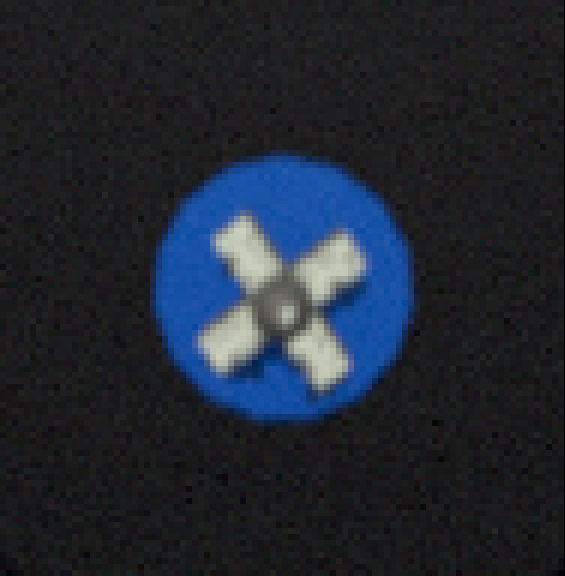

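The crop shows the blue seat with the white spline cross (arms about 60/150°) and the pilot in the middle. The lock grip is now beside the green dot (y≈206), at the stop. Next: spline angle, and rib angle from the earlier reamer picture.

```bash
cat >> m.py <<'E'
def ang4(d,mask,z,c=None,rmin=0,rmax=99):
    v,u=np.nonzero(mask); P=np.array([onz(d,a,b,z)[:2] for a,b in zip(u,v)])
    if c is None: c=(P.min(0)+P.max(0))/2
    q=P-c; r=np.hypot(*q.T); q=q[(r>rmin)&(r<rmax)]
    zc=((q[:,0]+1j*q[:,1])**4).sum(); return c,np.angle(zc)/4,abs(zc)/(np.hypot(*q.T)**4).sum(),len(q)
E
python3 - <<'E'
from m import *
d=grab('wrist')
hsv=cv2.cvtColor(d['pixels'],cv2.COLOR_RGB2HSV); m=cv2.inRange(hsv,(0,0,150),(180,70,255)); k=np.zeros_like(m);k[107:153,231:275]=m[107:153,231:275]
for z in(110,):
    c0,*_=ang4(d,k,z); print(c0)
    for it in range(1): print(ang4(d,k,z,c0,4,16))
o=onz(d,*[x for x in (254,132.5)],122);print('pilot',o)
E
```

```text
[625.85 175.05]
(array([625.85, 175.05]), np.float64(0.5056390717699542), np.float64(0.8205373790366813), 249)
pilot [626.1 173.8 122. ]
```

>>> send_rows --rows '[0.9,0.2,1,0,0,0.9,0.2,1,0,0,0.9,0.2,1,0,0,0.9,0.2,1,0,0,0.9,0.2,1,0,0,0.9,0.2,1,0,0,0.9,0.2,1,0,0]'

```text
time_s: 6.2
eef_pos: [601.2, -130.9, 224.9]
orientation: [0.001, 0.998, -0.056, -0.001]
wrist_force: [0.7, 1.3, 0.4]
gripper_width: 0.896
grasp_force: 0.0
```

>>> send_rows --rows '[0.9,0.02,0.11,0.1,0,0.9,0.02,0.11,0.1,0,0.9,0.02,0.11,0.1,0]'

```text
time_s: 6.5
eef_pos: [602.8, -158.3, 194.0]
orientation: [-0.001, 0.999, -0.054, -0.002]
wrist_force: [0.3, 0.8, 0.5]
gripper_width: 0.901
grasp_force: 0.0
```

Run:
```python
from m import *
s=robot.get_state(); d=grab('wrist'); print(s['time_s'],s['eef_pos'],s['joints'])
hsv=cv2.cvtColor(d['pixels'],cv2.COLOR_RGB2HSV)
t=blobs(d['pixels'],(5,120,80),(35,255,255),(0,0,512,384),60); [print(q) for q in t[:3]]
t=min(t[:2],key=lambda q:-q[2][2]); x,y,w,h=t[2]
m=cv2.inRange(hsv,(5,120,80),(35,255,255));k=np.zeros_like(m);k[y:y+h,x:x+w]=m[y:y+h,x:x+w]
e=cv2.fitEllipse(cv2.convexHull(cv2.findNonZero(k)));print(e,onz(d,*e[0],6))
c=onz(d,*e[0],6)[:2]
m=cv2.inRange(hsv,(22,140,100),(34,255,255));k=np.zeros_like(m);k[y:y+h,x:x+w]=m[y:y+h,x:x+w]
print(ang4(d,k,48),ang4(d,k,48,c,6,26),ang4(d,k,46,c,12,26))
C=cv2.resize(d['pixels'][y-10:y+h+10,x-10:x+w+10],None,fx=6,fy=6,interpolation=cv2.INTER_NEAREST);K=cv2.resize(k[y-10:y+h+10,x-10:x+w+10],None,fx=3,fy=3)
print(C.shape);cv2.imwrite('pics/e.png',C[:590,:790,::-1])
```

```text
6.5 [ 602.83719134 -158.27496131  193.9933494 ] [-3.27016620e-01  3.63504187e-01  1.68050227e+00  9.60542455e-04
  1.10273760e+00  1.35189288e+00]
(2105, array([254.9, 160.9]), array([229, 133,  53,  58], dtype=int32))
(1143, array([163.3, 181.2]), array([143, 159,  46,  42], dtype=int32))
((254.7001953125, 160.85670471191406), (53.116554260253906, 57.43955993652344), 9.204397201538086) [ 620.9 -159.2    6. ]
(array([ 622.35, -159.5 ]), np.float64(-0.4533467698002586), np.float64(0.8628395934619579), 576) (array([ 620.9, -159.2]), np.float64(-0.45444740549207885), np.float64(0.8622319345723791), 447) (array([ 620.9, -159.2]), np.float64(-0.4546890693209157), np.float64(0.8782028738728803), 266)
(468, 438, 3)
```

View pics/e.png

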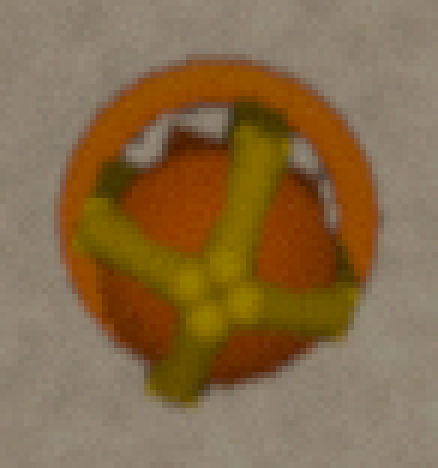

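The crop shows the reamer with its rib cross at about -0.44 rad (world); base centre (620.9,-159.2). I'm aligning, opening and descending.

>>> send_rows --rows '[1,0.062,-0.003,0,0.211,1,0.062,-0.003,0.05,0.211,1,0.062,-0.003,0.15,0.211,1,0.062,-0.003,0.27,0.211,1,0.062,-0.003,0.38,0.211,1,0.062,-0.003,0.48,0.211,1,0.062,-0.003,0.54,0.211,1,0.062,-0.003,0.54,0.211,1,0.062,-0.003,0.54,0.211]'

```text
time_s: 7.45
eef_pos: [624.2, -159.7, 35.3]
orientation: [-0.0, 0.976, -0.217, 0.001]
wrist_force: [-0.4, 0.4, 0.4]
gripper_width: 1.001
grasp_force: 0.0
```

>>> send_rows --rows '[1,-0.01,0.003,0.013,0,0.3,-0.01,0.003,0.013,0,0.3,-0.01,0.003,0.013,0,0,-0.01,0.003,0.013,0,0,-0.01,0.003,0.013,0,0,-0.01,0.003,0.013,0,0,-0.01,0.003,0.013,0,0,-0.01,0.003,0.013,0]'

```text
time_s: 8.25
eef_pos: [621.1, -160.3, 31.5]
orientation: [0.0, 0.976, -0.218, 0.001]
wrist_force: [-2.0, -0.0, 5.6]
gripper_width: 0.501
grasp_force: 61.4
```

Gripped (width 0.50, 61 N). Next I lift, carry it over the spindle and turn to the spline angle on the way.

>>> send_rows --rows '[0,0,0,-0.15,0,0,0,0,-0.31,0,0,0,0,-0.47,0,0,-0.1,-0.22,-0.55,-0.1,0,-0.17,-0.37,-0.55,-0.2,0,-0.24,-0.52,-0.55,-0.3,0,-0.31,-0.67,-0.55,-0.4,0,-0.37,-0.82,-0.55,-0.5,0,-0.43,-0.94,-0.55,-0.58,0,-0.457,-1,-0.55,-0.6,0,-0.457,-1,-0.55,-0.6,0,-0.457,-1,-0.55,-0.6]'

```text
time_s: 9.45
eef_pos: [622.6, 170.6, 194.3]
orientation: [0.0, 0.968, 0.25, -0.001]
wrist_force: [-1.1, -0.1, -0.2]
gripper_width: 0.502
grasp_force: 61.3
```

Run:
```python
from m import *
s=robot.get_state(); d=grab('wrist','f.png'); print(s['time_s'],s['eef_pos'],s['orientation'],s['joints'],s['grasp_force'],s['gripper_width'])
hsv=cv2.cvtColor(d['pixels'],cv2.COLOR_RGB2HSV)
a=grab('scene','f2.png'); 
C=np.hstack([cv2.resize(d['pixels'],(512,384)),cv2.resize(a['pixels'][100:220,250:340],(288,384),interpolation=cv2.INTER_CUBIC)])
cv2.imwrite('pics/g.png',C[:,:,::-1])
```

```text
9.45 [622.60498795 170.62888346 194.30325863] [ 2.62417135e-04  9.68235301e-01  2.50038499e-01 -1.04038377e-03] [ 2.00347749e-01  4.01929749e-01  1.62616309e+00 -7.04823595e-04
  1.11555035e+00  1.26601429e+00] 61.265047788619995 0.502137896475419
```

View pics/g.png

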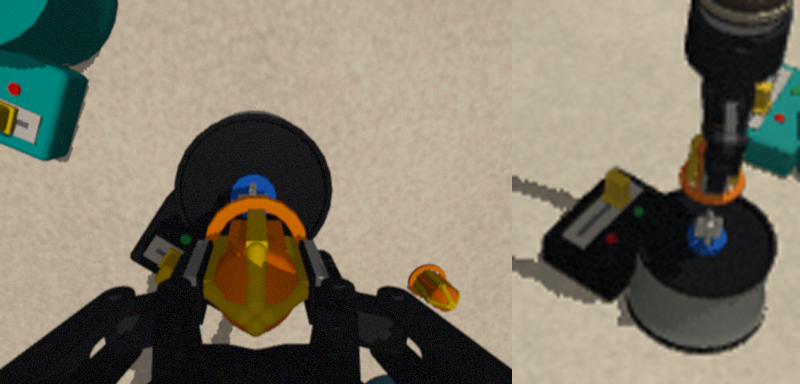

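The view shows the reamer held squarely across its ribs, flange front edge at (256,197), spindle below at (252,188), lock grip at the green end.

Run:
```python
from m import *
s=robot.get_state(); d=grab('wrist'); p=s['eef_pos']
hsv=cv2.cvtColor(d['pixels'],cv2.COLOR_RGB2HSV); m=cv2.inRange(hsv,(8,150,120),(20,255,255)); 
k=np.zeros_like(m);k[190:245,195:315]=m[190:245,195:315]
zf=p[2]-31.5+5
P=[]
for u in range(215,300,4):
    v=np.nonzero(k[:,u])[0]
    if len(v): P.append(onz(d,u,v[0]-.5,zf)[:2])
P=np.array(P); A=np.c_[2*P,np.ones(len(P))]; c=np.linalg.lstsq(A,(P**2).sum(1),rcond=None)[0]
print('free circ',c[:2],np.sqrt(c[2]+c[:2]@c[:2]))
from scipy.optimize import least_squares
r=least_squares(lambda q:np.hypot(*(P-q).T)-28,p[:2]).x; print('r28',r,'tool off',totool([*(r-p[:2]),0]),p)
print('to axis',totool([*(np.array([626,174.7])-r),0])/300, totool([*(np.array([626,174.7])-p[:2]),0])/300)
```

```text
free circ [624.67780807 170.08856098] 26.684364376060923
r28 [623.34614699 169.4269    ] tool off [ 0.5090283  -0.27073357 -0.00068388] [623.03015348 168.94466039 194.5739878 ]
to axis [ 1.62115272e-02 -1.11531017e-02 -2.18872663e-05] [ 1.79082882e-02 -1.20555469e-02 -2.41668591e-05]
```

>>> send_rows --rows '[0,0.0165,-0.0115,0.05,0,0,0.0165,-0.0115,0.11,0,0,0.0165,-0.0115,0.11,0,0,0.0165,-0.0115,0.11,0,0,0.0165,-0.0115,0.11,0]'

```text
time_s: 10.1
eef_pos: [626.7, 175.1, 162.8]
orientation: [0.0, 0.969, 0.249, 0.0]
wrist_force: [0.6, 0.5, -0.7]
gripper_width: 0.499
grasp_force: 61.2
```

Run:
```python
from m import *
P=[]
for i in range(5):
    grab('top'); s=robot.get_state(); P.append(s['eef_pos'])
print(np.array(P).round(1),np.mean(P,0), s['wrist_force'],s['time_s']); print(totool([626-np.mean(P,0)[0],174.7-np.mean(P,0)[1],0])/300)
```

```text
[[626.9 175.3 163.2]
 [627.  175.4 163.4]
 [626.9 175.5 163.4]
 [626.8 175.5 163.3]
 [626.6 175.5 163.2]] [626.83575591 175.43929141 163.29795965] [ 0.23967812  0.52212623 -1.0057516 ] 10.35
[-3.62918109e-03  8.14124542e-04 -4.53930692e-06]
```

>>> send_rows --rows '[0,-0.004,0.001,0.02,0,0,-0.004,0.001,0.035,0,0,-0.004,0.001,0.05,0,0,-0.004,0.001,0.05,0,0,-0.004,0.001,0.05,0]'

```text
time_s: 10.85
eef_pos: [625.0, 174.5, 146.9]
orientation: [-0.0, 0.968, 0.249, -0.0]
wrist_force: [-0.5, -0.3, -0.7]
gripper_width: 0.503
grasp_force: 61.2
```

>>> send_rows --rows '[0,0.001,0,0.01,0,0,0.001,0,0.02,0,0,0.001,0,0.03,0,0,0.001,0,0.03,0]'

```text
time_s: 11.25
eef_pos: [625.0, 174.6, 137.6]
orientation: [-0.0, 0.968, 0.249, -0.001]
wrist_force: [0.4, 0.4, -1.0]
gripper_width: 0.503
grasp_force: 61.2
```

No contact force at 16 mm above the seat, which is below the 23 mm unmeshed level, so it meshes. Continuing down.

>>> send_rows --rows '[0,0.001,0,0.01,0,0,0.001,0,0.02,0,0,0.001,0,0.03,0,0,0.001,0,0.04,0,0,0.001,0,0.05,0,0,0.001,0,0.05,0,0,0.001,0,0.05,0]'

```text
time_s: 11.95
eef_pos: [625.7, 174.9, 123.2]
orientation: [-0.0, 0.968, 0.249, -0.0]
wrist_force: [0.5, -0.4, -0.1]
gripper_width: 0.506
grasp_force: 61.2
```

>>> send_rows --rows '[0,0,0,0.01,0,0,0,0,0.015,0,0,0,0,0.02,0,0,0,0,0.025,0,0,0,0,0.025,0,0,0,0,0.025,0]'

```text
time_s: 12.55
eef_pos: [626.4, 175.0, 116.7]
orientation: [0.0, 0.968, 0.249, 0.001]
wrist_force: [-0.8, -0.2, 5.5]
gripper_width: 0.503
grasp_force: 61.7
```

>>> send_rows --rows '[0,0,0,0.008,0,0,0,0,0.014,0,0,0,0,0.018,0,0,0,0,0.018,0,0,0,0,0.018,0,0,0,0,0.018,0]'

```text
time_s: 13.15
eef_pos: [626.5, 175.1, 113.5]
orientation: [0.0, 0.968, 0.249, 0.001]
wrist_force: [-4.3, -1.8, 13.3]
gripper_width: 0.502
grasp_force: 63.0
```

Run:
```python
from m import *
a=grab('scene'); s=robot.get_state(); print(s['eef_pos'],s['wrist_force'],s['grasp_force'],s['qd'].round(4))
cv2.imwrite('pics/k.png',cv2.resize(a['pixels'][90:220,240:345],None,fx=4.5,fy=4.5,interpolation=cv2.INTER_CUBIC)[:,:,::-1])
```

```text
[626.51109403 175.04113354 113.43778199] [-3.90316109 -1.48764751 14.10252995] 62.969595193862915 [ 0.     -0.0014  0.0002  0.0009 -0.0014  0.0005]
```

View pics/k.png

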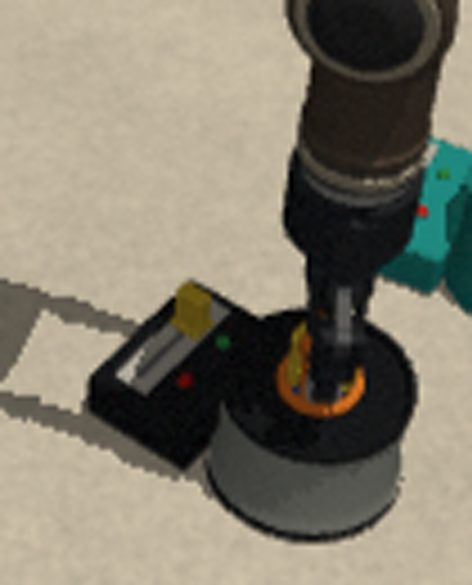

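The crop shows the reamer flange (320,385) down on the press with the spindle hidden, and the lock grip (193,310) at the green end. I'm handing in.

```bash
python3 -c "
from plant import robot
print(robot.job_done())"
```

```text
the job is handed in; nothing more can be done
None
```

I handed the job in at about 13 s with the lock slide at its green stop and the reamer meshed, gripped (63 N) and pressed to the spindle's bottom stop (about 14 N); no verdict was returned.

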